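# Build the cooler stack on the mainboard

### The job

Flip the red-handled clamp arm on the jig up past centre so that it stays open, lift out the copper cold plate and seat it fully home between the white corner guides of the mainboard's socket. Then build the cooler on it, each part flat, centred and square on the one below: first the aluminium heatsink, then the black fan, then the orange-framed grille on top. Leave the jar and the screwdriver where they are.

Things in the scene. Friction and masses are not known exactly. Their poses are not given: they have to be found in the camera images.
- cold_plate: loose solid copper square plate, 48 x 48 mm, 14 mm thick, 0.28 kg; origin at the centre of its underside, z up, x and y along its sides. At the start it lies on the jig, sides along the jig's x and y, its underside 8 mm above the table, under the clamp arm
- heatsink: loose aluminium finned heatsink, 60 x 60 mm, 28 mm high, 0.16 kg, fins upward and running along its x; at the start on the table. It has to stand with its underside on the cold plate. Origin at the centre of its underside, z up, x and y along its sides; graspable across either pair of sides
- fan: loose square cooling fan, black frame with a green dot on the hub, 60 x 60 mm, 20 mm thick, 0.07 kg, lying flat on the table at the start, green dot upward (keep it so). Origin at the centre of its underside, z up, x and y along its sides
- grille: loose square fan grille, orange frame with steel wires, 56 x 56 mm, 10 mm thick, 0.03 kg, lying flat on the table at the start. Origin at the centre of its underside, z up, x and y along its sides
- board: fixed mainboard 180 x 160 mm on pink foam; origin on the table under the socket centre, z up. Socket floor and board surface at z 12 mm; four white corner guides 6 mm high, inner faces 54 mm apart along board x and y, the middle 34 mm of each side open for a finger. Other parts, up to 28 mm high, stand beyond 68 mm from centre in x or y, small ones near the diagonals (|x|, |y| both over 40)
- jig: fixed steel jig, base 140 x 80 mm (x -65 to +75), 8 mm thick; origin on the table under the nominal centre of the cold plate, z up. The plate lies on the base between two rails 5 mm high along jig y, inner faces at x = +-26 mm; its +-y sides are open: grasp it closing along jig y. Hinge bracket at x +42 to +64 mm, |y| below 14, up to 44 mm high
- clamp (a joint): clamp arm angle, rad: 0 closed (level over the plate, pointing to jig -x, rubber foot 1 mm above the plate), grows as lifted, 1.57 upright, 2.0 stop, leaning back. Hinge axis along jig y at jig x +50, z 36 mm. No spring, slight friction, arm 0.12 kg: let go well before upright it falls shut; past 1.7 it falls to the open stop and stays
- clamp_grip (a point): centre of the red barrel at the arm's free end, along jig y, 30 mm long, 18 mm diameter, 100 mm from the hinge axis (closed: jig x -50, z 36 mm); y along the hinge. Pinch its flat ends from above (closing along jig y) and carry it round the hinge, tool still down: it turns between the pads; the 12 mm wide arm passes between the fingers
- jar: bystander: small closed jar with blue cap, 40 mm diameter, 45 mm high, standing; origin at the centre of its underside. Not to be moved
- screwdriver: bystander: screwdriver with red handle, 160 mm long, lying on the table along its own x; origin under its middle. Not to be moved
Mind the look-alikes: they are no part of the job. Of the things like the jig, leave any that is blue or pink; of the rest the larger one is meant.

How it is judged:
On the way, in this order (a step that is already met when the one before it is completed fails the run):
1. the clamp arm is flipped up past centre (value of joint clamp above 1.7 rad), for 0.2 s.
2. the copper cold plate is seated in the socket and let go (horizontal distance between cold_plate and board below 0.006 m and z of cold_plate in the frame of board between 0.009 and 0.0145 m and angle between cold_plate's own z axis and vertical below 0.06 rad and contact force between cold_plate and the fingers below 0.1 N and linear speed of cold_plate below 0.03 m/s and angular speed of cold_plate below 0.3 rad/s), for 0.2 s.
3. the heatsink stands square on the cold plate and is let go (horizontal distance between heatsink and cold_plate below 0.01 m and z of heatsink in the frame of cold_plate between 0.01 and 0.018 m and angle between heatsink's own z axis and vertical below 0.08 rad and (angle between the x axis of heatsink and the x axis of cold_plate, either way round below 0.25 rad or angle between the x axis of heatsink and the y axis of cold_plate, either way round below 0.25 rad) and contact force between heatsink and the fingers below 0.1 N and linear speed of heatsink below 0.03 m/s and angular speed of heatsink below 0.3 rad/s), for 0.2 s.
4. the fan lies square on the heatsink and is let go (horizontal distance between fan and heatsink below 0.01 m and z of fan in the frame of heatsink between 0.024 and 0.032 m and angle between fan's own z axis and vertical below 0.08 rad and (angle between the x axis of fan and the x axis of heatsink, either way round below 0.25 rad or angle between the x axis of fan and the y axis of heatsink, either way round below 0.25 rad) and contact force between fan and the fingers below 0.1 N and linear speed of fan below 0.03 m/s and angular speed of fan below 0.3 rad/s), for 0.2 s.
5. the orange grille lies square on the fan and is let go (horizontal distance between grille and fan below 0.01 m and z of grille in the frame of fan between 0.016 and 0.024 m and angle between grille's own z axis and vertical below 0.08 rad and (angle between the x axis of grille and the x axis of fan, either way round below 0.25 rad or angle between the x axis of grille and the y axis of fan, either way round below 0.25 rad) and contact force between grille and the fingers below 0.1 N and linear speed of grille below 0.03 m/s and angular speed of grille below 0.3 rad/s), for 0.2 s.
At the end, for the whole second after the job is handed in: Clamp open beyond 1.7 rad; cold plate flat on the socket floor within 6 mm of its centre; heatsink on plate, fan on heatsink, grille on fan, each flat, within 10 mm of centre and 0.25 rad of square (any quarter turn) to the part below; all released and at rest (all of step 2 and all of step 3 and all of step 4 and all of step 5 and value of joint clamp above 1.7 rad); the robot touches nothing.
It fails at once if the jar is pushed more than 30 mm or tipped (distance of jar from where it was at the start of the episode above 0.03 m or angle between jar's own z axis and vertical above 0.5 rad).
It fails at once if the screwdriver is moved more than 30 mm (distance of screwdriver from where it was at the start of the episode above 0.03 m).
It also fails if it takes over 112 s, if anything falls off the work surface, if the arm or the gripper's body presses on something with over 40 N, if the wrist force passes 120 N, or if a joint passes its speed limit or range.

### The arm

A 6-joint arm with a two-finger parallel gripper is mounted at the origin on the work surface. World frame = base frame: x ahead of the robot, y to its left, z up, the work surface at z = 0. Lengths are in m, angles in rad, forces in N, time in s.
With the tool pointing down it reaches from about 0.25 to 0.8 m from the base axis. Payload 3.9 kg.
Tool frame: the origin (TCP) lies at the very end of the fingers, on their centre line; the grasp point (between the pads) lies arm.hold_point_z behind it (arm.hold_point_z is the distance from the TCP to the grasp point, in m); z points along the fingers, y is the direction in which the jaws open and shut (so a half turn about z gives the same grasp; the last joint's range is limited). The gripper opens to 85 mm and grips with 20 to 120 N. Pads are 22 mm wide; open, the fingers measure 114 mm over their backs; the gripper's body (76 mm by 85 mm) begins 54 mm behind the grasp point. The pads swing forward as they close: fully open they stand 13 mm farther back than shut.
Start: joints at [1.303, 0.26, -0.138, 1.173, 0, 1.571], TCP at [0.139, 0.506, 0.231] pointing down, gripper open.
Joint ranges: [-2.78, 2.78], [-0.83, 1.72], [-1.28, 1.37], [-1.9, 2.12], [-1.57, 1.48], [-3.14, 3.14]. Speed limits (rad/s): [2.57, 2.57, 3.14, 3.14, 3.14, 3.14].

### API

Orientations are given as a 3x3 rotation matrix whose columns are the frame's x, y, z axes.
In Python, from bench import arm, cams gives the robot as it stands.
- The arm moves only by the tool servo_tool, never from a script. Its argument "series" is a list of rows, each a list of 5 numbers: the opening, from 0 (shut) to 1 (fully open), then the shift along the tool's x, y, z in cm, then the turn about the tool's z in rad. In form: [[jaw, tx, ty, tz, turn], ...]. A call has exactly 5 rows; each row is the pose to reach, as a shift and turn from the pose commanded when the call began, along the tool's axes at that moment; what a row does not reach only later rows make up. A row lasts 1/10 s, in which the tool goes at most 50 mm and 8.59 degrees, less where a joint would pass 70% of its speed; a pose out of reach is approached as far as the arm can. A call with a gripper value outside its range is refused whole. The fingers move at their own pace and stop on an object; "grip_force" is the grip in N (left out, the last holds). Time passes only in rows, so rows that repeat a pose let the fingers close, or fill a call up. It gives the time, the measured TCP pose, the force and the opening at its end, in the units of the state.
- arm.get_state(): the state, without advancing time (a new reading comes with each control period).
- cams.get_image(name): name is "scene" or "top" or "wrist"; returns a dict with "frame" (384x512x3 uint8, red, green, blue), "intrinsics" (3x3 intrinsics, pixels), "world_to_cam" (4x4, takes a point from world to camera coordinates). Camera axes: x right, y down, z forward; pixel columns grow to the right and rows downward; lengths in m; the calibration is good to about 2 mm. The wrist camera is an equidistant fisheye: a pixel r from the principal point sees the ray r / f radians off the axis. A picture is of the moment at which its call begins. There is no depth.
- arm.close_job(): hands the job in, once; it reports no verdict.
The state is a dict: "time": time; "joints": joint angles; "joint_vel": joint speeds; "tau": joint torques, N m; "tcp_pos": TCP position; "eef_rot": TCP orientation; "wrist_force": force on the tool from outside, world axes, zero at the start; "ft_torque": the same for the moment, N m; "opening": finger opening in m.
Only numpy, scipy, OpenCV 4.12 (cv2) and the standard library are available. Lean on these libraries where they do the work, as an engineer would, in place of code of your own. Each camera call takes 0.05 s, during which the arm holds its last target. There are 200 camera calls.

## Working session

There is one attempt and no reset: what is moved stays moved. The work goes in short steps, Python scripts to look and compute and a tool call to move; the robot and the scene stay as the last step left them, time stands still between calls to the robot, and variables do not carry over. Pictures are saved under pics/ and viewed, about 12 in all and at most 16, crops included, and the job is handed in when it is done.

Besides the shell and the picture viewer there is one more tool, called after "Call:" as name([rows], argument=value, ...), one row to a line, values as JSON. servo_tool: Moves the arm, as the interface text tells. Its arguments: {"type":"object","properties":{"series":{"type":"array"},"grip_force":{"type":"number"}},"required":["series"]}

```bash
ls; mkdir -p pics; cat > h.py <<'E'
import numpy as np, cv2
from bench import arm, cams
def shot(n, save=None):
    im=cams.get_image(n)
    if save: cv2.imwrite('pics/'+save, im['frame'][:,:,::-1])
    return im
def ray(im,u,v,fish=False):
    K=np.array(im['intrinsics']);T=np.array(im['world_to_cam'])
    x=(u-K[0,2])/K[0,0];y=(v-K[1,2])/K[1,1]
    if fish:
        r=np.hypot(x,y); d=np.array([np.sin(r)*x/r,np.sin(r)*y/r,np.cos(r)]) if r>0 else np.array([0,0,1.])
    else: d=np.array([x,y,1.])
    R=T[:3,:3]; return -R.T@T[:3,3], R.T@d
def at(im,u,v,z,fish=False):
    o,d=ray(im,u,v,fish); return o+d*(z-o[2])/d[2]
def proj(im,p,fish=False):
    K=np.array(im['intrinsics']);T=np.array(im['world_to_cam'])
    c=T[:3,:3]@np.array(p)+T[:3,3]
    if fish:
        s=np.hypot(c[0],c[1]);r=np.arctan2(s,c[2]);x,y=c[:2]/s*r
    else: x,y=c[:2]/c[2]
    return np.array([K[0,0]*x+K[0,2],K[1,1]*y+K[1,2]])
E
python3 - <<'E'
from h import *
print(arm.hold_point_z, arm.get_state())
for n in('top','scene'):
    im=shot(n); f=im['frame']; cv2.imwrite(f'pics/{n}0.png',cv2.resize(f[:,:,::-1],(800,600),interpolation=cv2.INTER_CUBIC)); cv2.imwrite(f'pics/{n}raw.png',f[:,:,::-1])
    print(n,im['intrinsics'],im['world_to_cam'])
E
```

```text
pics
0.0187 {'time': 0.0, 'joints': array([ 1.30301694e+00,  2.60711642e-01, -1.39369747e-01,  1.17271087e+00,
       -5.02850490e-06,  1.57076518e+00]), 'joint_vel': array([ 0.00019891, -0.00169253, -0.00133492, -0.00222773, -0.00164751,
        0.00103669]), 'tau': array([ 6.62867151e-04, -4.05680001e+01,  2.53919756e+01,  1.86698895e-02,
        7.08117068e-05,  2.48655645e-06]), 'tcp_pos': array([0.13873035, 0.5056283 , 0.23045017]), 'eef_rot': array([[-9.64369070e-01,  2.64560057e-01, -5.23255750e-04],
       [ 2.64560575e-01,  9.64367146e-01, -1.92612972e-03],
       [-4.96633604e-06, -1.99593277e-03, -9.99998008e-01]]), 'wrist_force': array([-0.03826832,  0.76450016, -1.06299492]), 'ft_torque': array([-0.01668387, -0.03186143, -0.02296222]), 'opening': 0.08546471833756311}
top [[414.72529701   0.         255.87665004]
 [  0.         414.72529701 193.50819469]
 [  0.           0.           1.        ]] [[-0.02343098 -0.99972294 -0.00224509  0.07512676]
 [-0.98564869  0.02347653 -0.16716911  0.5346366 ]
 [ 0.1671755  -0.00170406 -0.98592568  0.99328076]
 [ 0.          0.          0.          1.        ]]
scene [[426.88595432   0.         265.7375056 ]
 [  0.         426.88595432 196.3331534 ]
 [  0.           0.           1.        ]] [[-0.35138466  0.93622785 -0.00249505  0.14026868]
 [ 0.58244197  0.21651384 -0.78350693 -0.28613332]
 [-0.7330008  -0.27676554 -0.62137804  1.49227414]
 [ 0.          0.          0.          1.        ]]
```

View pics/top0.png

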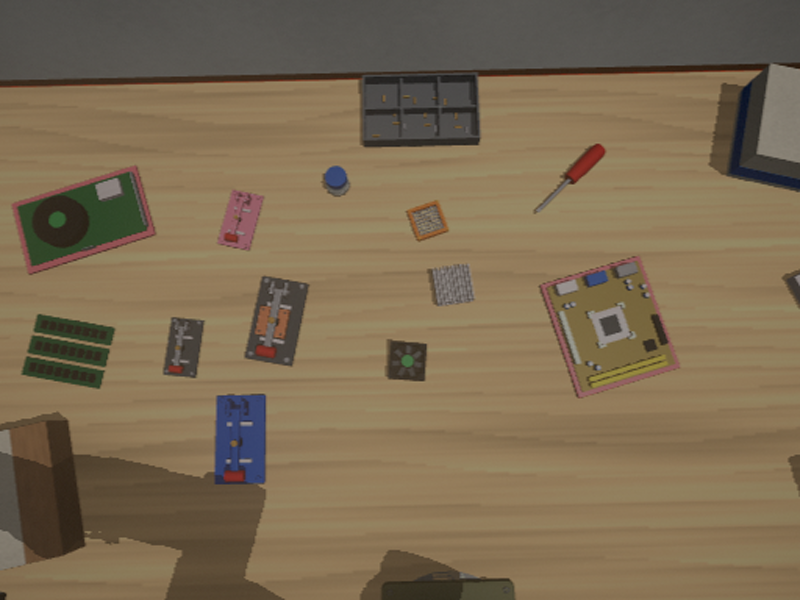

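View pics/scene0.png

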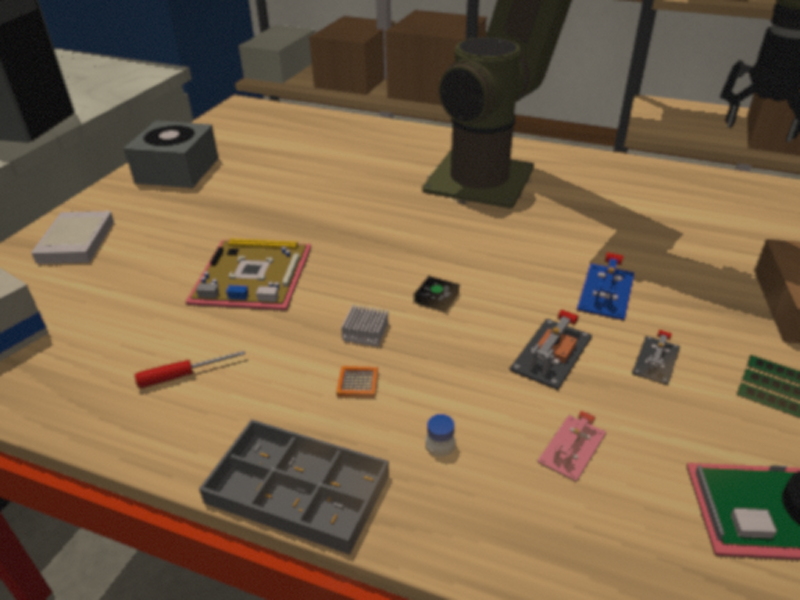

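Candidates for the jig (800x600 top view): pink (240,220), small grey (183,347), large grey with copper plate (277,320), blue (240,438). By the description I choose the large grey one at (277,320). Close crops to check it:

```bash
python3 - <<'E'
from h import *
f=cv2.imread('pics/topraw.png')
def c(u,v,w,h,s): return cv2.resize(f[v:v+h,u:u+w],None,fx=s,fy=s,interpolation=cv2.INTER_CUBIC)
a=c(150,170,50,70,8)   # 400x560
b=c(340,160,100,100,4) # 400x400
d=c(240,120,70,130,3)  
m=np.zeros((600,800,3),np.uint8); m[:560,:400]=a; m[:400,400:]=b
cv2.imwrite('pics/crop1.png',m)
cv2.imwrite('pics/crop2.png',c(240,120,75,130,4.6))
E
```

```text
(no output)
```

View pics/crop1.png

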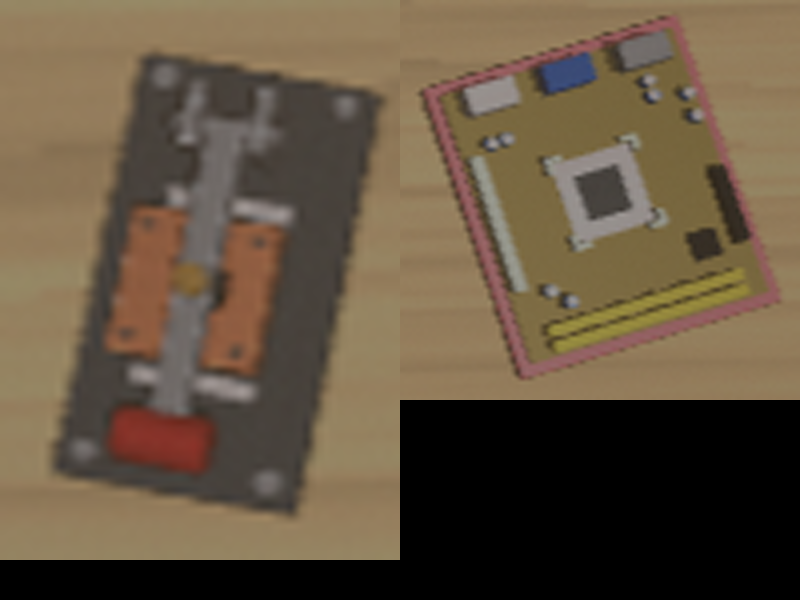

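View pics/crop2.png

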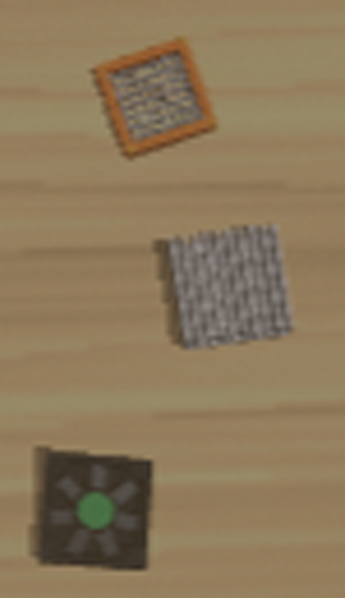

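The crop shows the large grey jig with copper plate under the arm, red barrel at crop pixel (160,440), hinge at (225,115). The board socket guides are at (553,166),(627,142),(657,215),(581,241). The orange grille, finned heatsink and fan with green dot are clear in the second crop.

```bash
python3 - <<'E'
from h import *
im=shot('top'); st=arm.get_state()
def P(pts,s,ou,ov,z):
    return np.array([at(im,(u+.5)/s-.5+ou,(v+.5)/s-.5+ov,z) for u,v in pts])[:,:2]
def sq(n,p):
    e=np.roll(p,-1,0)-p; L=np.linalg.norm(e,axis=1); 
    print(n,'c',p.mean(0).round(4),'L',(L*1000).round(),'ang',np.degrees(np.arctan2(e[:,1],e[:,0])).round(1))
j=P([(145,55),(383,95),(297,515),(53,470)],8,150,170,.008); sq('jig',j)
sq('board',P([(23,92),(275,16),(378,297),(125,376)],4,340,160,.012))
sq('guides',P([(153,166),(227,142),(257,215),(181,241)],4,340,160,.018))
sq('grille',P([(95,70),(184,40),(216,127),(128,157)],4.6,240,120,.010))
sq('hs',P([(170,240),(275,226),(293,333),(185,348)],4.6,240,120,.028))
sq('fan',P([(45,452),(153,461),(147,569),(42,562)],4.6,240,120,.020))
print(P([(95,510)],4.6,240,120,.018), 'barrel',P([(161,440)],8,150,170,.040))
# barrel end sides
print('wrist',np.array(shot('wrist','wr0.png')['world_to_cam']).round(3))
E
```

```text
jig c [0.5179 0.2667] L [ 79. 139.  80. 138.] ang [-101.   168.6   78.3  -11.6]
board c [ 0.4962 -0.28  ] L [174. 191. 170. 191.] ang [ -74.5 -164.9  105.6   16.2]
guides c [ 0.4968 -0.2811] L [51. 50. 52. 51.] ang [ -73.5 -162.1  107.3   16.4]
grille c [0.682  0.0126] L [55. 55. 54. 55.] ang [ -72.1 -162.4  108.    18.6]
hs c [ 0.5672 -0.0249] L [59. 61. 60. 62.] ang [ -83.6 -173.    96.6    5.9]
fan c [0.4451 0.0526] L [60. 59. 58. 60.] ang [-96.1 175.1  84.9  -2.7]
[[0.44568484 0.05355893]] barrel [[0.46395094 0.27849358]]
wrist [[ 0.264  0.965 -0.002 -0.525]
 [ 0.928 -0.253  0.273 -0.036]
 [ 0.263 -0.074 -0.962  0.38 ]
 [ 0.     0.     0.     1.   ]]
```

```bash
cat > go.py <<'E'
# usage: go.py x y z yaw_of_tool_y_deg [x y z yaw ...]: shifts in tool axes (cm) and turn from current pose
import sys; from h import *
s=arm.get_state(); R=s['eef_rot']; p=s['tcp_pos']; y0=np.degrees(np.arctan2(R[1,1],R[0,1]))
a=np.array(list(map(float,sys.argv[1:]))).reshape(-1,4)
print('t',round(s['time'],2),'tcp',p.round(4),'yaw',y0.round(2),'open',round(s['opening'],4),'F',s['wrist_force'].round(1),'j',s['joints'].round(2))
for r in a:
    d=R.T@(r[:3]-p)*100; w=(r[3]-y0+90)%180-90
    print(d.round(2), 'turn',round(-np.radians(w),3))
E
python3 go.py .464 .2777 .12 78.5
```

```text
t 0.2 tcp [0.1388 0.5059 0.2308] yaw 74.66 open 0.0854 F [0.3 0.3 0.1] j [ 1.3   0.26 -0.14  1.17  0.    1.57]
[-37.4  -13.39  11.09] turn -0.067
```

Call:
servo_tool([
  [1, -3.8, -1.3, 1.1, -0.02],
  [1, -7.6, -2.7, 2.2, -0.04],
  [1, -11.4, -4.1, 3.4, -0.067],
  [1, -15.2, -5.5, 4.5, -0.067],
  [1, -19, -6.8, 5.6, -0.067],
], grip_force=40)

```text
time: 0.7
tcp_pos: [0.3051, 0.3892, 0.1748]
eef_rot: [[-0.98, 0.199, -0.0], [0.199, 0.98, -0.0], [0.0, -0.0, -1.0]]
wrist_force: [0.5, 1.1, -0.3]
opening: 0.0853
```

Call:
servo_tool([
  [1, -4.5, -1.3, 1.3, 0],
  [1, -9, -2.6, 2.7, 0],
  [1, -13.5, -3.9, 4, 0],
  [1, -17.4, -5.3, 5.5, 0],
  [1, -17.4, -5.3, 5.5, 0],
])

```text
time: 1.2
tcp_pos: [0.4673, 0.3006, 0.1181]
eef_rot: [[-0.979, 0.205, -0.0], [0.205, 0.979, -0.002], [-0.0, -0.002, -1.0]]
wrist_force: [-0.6, -0.4, -0.4]
opening: 0.0854
```

```bash
python3 go.py .464 .2777 .12 78.5; python3 -c "
from h import *
im=shot('wrist','w1.png'); print(proj(im,(.464,.2777,.045),1),proj(im,(.513,.2677,.022),1)); print(im['intrinsics'],np.array(im['world_to_cam']).round(3))"
```

```text
t 1.2 tcp [0.4673 0.3006 0.1181] yaw 78.14 open 0.0854 F [-0.6 -0.4 -0.4] j [ 0.57  0.38 -0.27  0.92 -0.    0.78]
[-0.15 -2.31 -0.18] turn -0.006
[221.3641843  203.77160073] [226.15388694 248.40764422]
[[297.31863964   0.         252.0481313 ]
 [  0.         297.31863964 191.03918548]
 [  0.           0.           1.        ]] [[ 0.204  0.979 -0.003 -0.39 ]
 [ 0.942 -0.196  0.273 -0.385]
 [ 0.267 -0.059 -0.962  0.164]
 [ 0.     0.     0.     1.   ]]
```

View pics/w1.png

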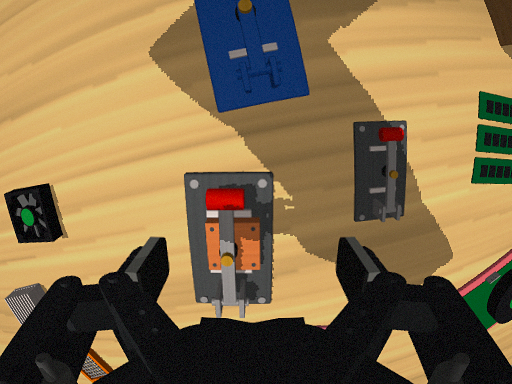

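The wrist view shows the red barrel at (225,199), plate corners around (205,220)-(260,270) and jig base corners (185,173),(272,172). The right jig is in view.

```bash
python3 - <<'E'
from h import *
K=[[297.31863964,0,252.0481313],[0,297.31863964,191.03918548],[0,0,1]]
im=shot('wrist')
for n,u,v,z in[('barrel',225,199,.042),('cR',244,193,.036),('cL',206,193,.036),('b1',185,173,.008),('b2',272,172,.008),('b3',190,304,.008),('b4',271,304,.008),('p1',206,220,.022),('p2',259,219,.022),('p3',206,270,.022),('p4',260,270,.022)]: print(n,at(im,u,v,z,1).round(4))
E
python3 go.py .464 .2777 .018 78.5
```

```text
barrel [0.4598 0.2821 0.042 ]
cR [0.4597 0.2971 0.036 ]
cL [0.4535 0.2673 0.036 ]
b1 [0.4387 0.2469 0.008 ]
b2 [0.4537 0.3226 0.008 ]
b3 [0.5768 0.2114 0.008 ]
b4 [0.5922 0.2965 0.008 ]
p1 [0.4808 0.2581 0.022 ]
p2 [0.489  0.3036 0.022 ]
p3 [0.53   0.2448 0.022 ]
p4 [0.5395 0.2946 0.022 ]
t 1.3 tcp [0.4641 0.3028 0.1195] yaw 78.37 open 0.0856 F [-0.7 -0.2  0.4] j [ 0.58  0.38 -0.27  0.93  0.    0.78]
[-0.51 -2.45 10.15] turn -0.002
```

```bash
python3 - <<'E'
from h import *
for n,fi in(('wrist',1),('top',0)):
    im=shot(n); f=im['frame'].astype(int)
    m=((f[:,:,0]>2.2*f[:,:,1])&(f[:,:,0]>2.2*f[:,:,2])&(f[:,:,0]>70)).astype(np.uint8)
    k,l,s,c=cv2.connectedComponentsWithStats(m)
    for i in range(1,k):
        if s[i,4]>20: print(n,s[i],at(im,*c[i],.041,fi).round(4), at(im,s[i,0]-.5,c[i,1],.036,fi).round(4), at(im,s[i,0]+s[i,2]-.5,c[i,1],.036,fi).round(4))
E
python3 go.py .464 .2777 .018 78.5
```

```text
wrist [376 132  25  14 319] [0.4359 0.4202 0.041 ] [0.435  0.4111 0.036 ] [0.4385 0.4343 0.036 ]
wrist [204 192  38  22 814] [0.4617 0.2805 0.041 ] [0.4601 0.2641 0.036 ] [0.4662 0.2944 0.036 ]
wrist [502 250  10  11  22] [0.5917 0.5793 0.041 ] [0.5927 0.5749 0.036 ] [0.5995 0.5955 0.036 ]
wrist [488 263  10   7  23] [0.6001 0.5566 0.041 ] [0.6013 0.5522 0.036 ] [0.6079 0.5713 0.036 ]
wrist [471 275  11  10  27] [0.6081 0.5306 0.041 ] [0.6096 0.5263 0.036 ] [0.6167 0.5456 0.036 ]
wrist [ 87 349  25  25 155] [0.6336 0.0758 0.041 ] [0.6405 0.049  0.036 ] [0.6377 0.0916 0.036 ]
wrist [ 80 371  21  10  53] [0.6643 0.0394 0.041 ] [0.6725 0.0156 0.036 ] [0.6679 0.0566 0.036 ]
top [363  92  24  24 229] [ 0.7679 -0.2539  0.041 ] [ 0.7706 -0.2225  0.036 ] [ 0.7691 -0.2854  0.036 ]
top [144 149   8   6  28] [0.6529 0.3374 0.041 ] [0.6545 0.3488 0.036 ] [0.654  0.3282 0.036 ]
t 1.4 tcp [0.4633 0.3041 0.1204] yaw 78.53 open 0.0854 F [-0.4  0.1  0.2] j [ 0.58  0.38 -0.27  0.93  0.    0.78]
[-0.6  -2.57 10.24] turn 0.001
```

Call:
servo_tool([
  [0.7, -0.5, -2.45, 2, 0],
  [0.7, -0.5, -2.45, 5, 0],
  [0.7, -0.5, -2.45, 8, 0],
  [0.7, -0.5, -2.45, 10.1, 0],
  [0.7, -0.5, -2.45, 10.1, 0],
])

```text
time: 1.9
tcp_pos: [0.4607, 0.2785, 0.0173]
eef_rot: [[-0.98, 0.197, -0.005], [0.197, 0.98, -0.003], [0.004, -0.004, -1.0]]
wrist_force: [-0.3, -0.9, -0.3]
opening: 0.0596
```

Call:
servo_tool([
  [0.5, 0, 0, 0, 0],
  [0.3, 0, 0, 0, 0],
  [0.2, 0, 0, 0, 0],
  [0.2, 0, 0, 0, 0],
  [0.2, 0, 0, 0, 0],
])

```text
time: 2.4
tcp_pos: [0.4646, 0.2792, 0.0211]
eef_rot: [[-0.98, 0.199, 0.002], [0.199, 0.98, 0.001], [-0.002, 0.001, -1.0]]
wrist_force: [-2.4, -1.7, 6.3]
opening: 0.0294
```

```bash
python3 go.py .463 .279 .0175 78.5;python3 -c "
from h import *
im=shot('wrist','w2.png')"
```

```text
t 2.4 tcp [0.4646 0.2792 0.0211] yaw 78.52 open 0.0294 F [-2.4 -1.7  6.3] j [ 0.54  0.46 -0.43  0.67 -0.    0.74]
[ 0.16 -0.05  0.36] turn 0.0
```

View pics/w2.png

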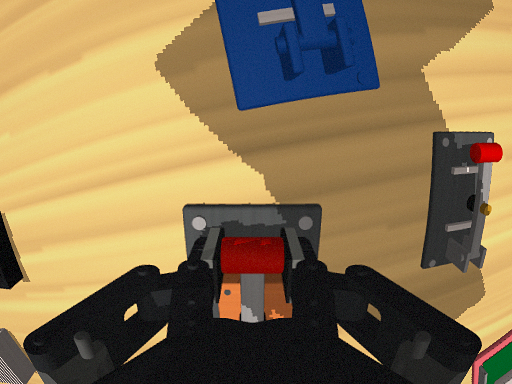

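The barrel is gripped between the pads at about (252,255) with opening 29 mm. Now the arc.

Call:
servo_tool([
  [0.2, -0.18, 0, -1.89, 0],
  [0.2, -0.71, 0, -3.71, 0],
  [0.2, -1.58, 0, -5.4, 0],
  [0.2, -2.75, 0, -6.89, 0],
  [0.2, -4.18, 0, -8.13, 0],
])

```text
time: 2.95
tcp_pos: [0.5045, 0.271, 0.1014]
eef_rot: [[-0.98, 0.199, -0.001], [0.199, 0.98, 0.002], [0.002, 0.001, -1.0]]
wrist_force: [1.6, 1.4, -8.3]
opening: 0.0292
```

Call:
servo_tool([
  [0.2, -1.64, 0, -0.96, 0],
  [0.2, -3.44, 0, -1.58, 0],
  [0.2, -5.31, 0, -1.86, 0],
  [0.2, -7.21, 0, -1.77, 0],
  [0.2, -8.58, 0, -1.48, 0],
])

```text
time: 3.45
tcp_pos: [0.5903, 0.2538, 0.1172]
eef_rot: [[-0.98, 0.199, 0.002], [0.199, 0.98, 0.002], [-0.001, 0.002, -1.0]]
wrist_force: [-2.6, 0.3, 4.5]
opening: 0.029
```

Call:
servo_tool([
  [0.2, -0.6, 0, 0.2, 0],
  [0.2, -0.6, 0, 0.2, 0],
  [0.2, -0.6, 0, 0.2, 0],
  [0.2, -0.6, 0, 0.2, 0],
  [0.2, -0.6, 0, 0.2, 0],
])

```text
time: 3.95
tcp_pos: [0.5965, 0.2525, 0.1152]
eef_rot: [[-0.98, 0.2, 0.004], [0.2, 0.98, 0.001], [-0.003, 0.002, -1.0]]
wrist_force: [0.3, -1.1, 5.5]
opening: 0.029
```

```bash
python3 go.py .512 .274 .12 78.5
```

```text
t 3.95 tcp [0.5965 0.2525 0.1152] yaw 78.48 open 0.029 F [ 0.3 -1.1  5.5] j [ 0.4   0.53 -0.03  1.01 -0.    0.6 ]
[ 8.7   0.42 -0.51] turn -0.0
```

Call:
servo_tool([
  [0.7, 0, 0, 0, 0],
  [0.7, 0, 0, 0, 0],
  [0.7, 0, 0, 0, 0],
  [0.7, 0, 0, -3, 0],
  [0.7, 0, 0, -6, 0],
])

```text
time: 4.45
tcp_pos: [0.5939, 0.2517, 0.1725]
eef_rot: [[-0.98, 0.199, -0.003], [0.199, 0.98, -0.001], [0.003, -0.002, -1.0]]
wrist_force: [0.9, 0.7, -0.4]
opening: 0.0598
```

Call:
servo_tool([
  [0.9, 4.5, 0.2, 0, 0],
  [1, 9, 0.4, 0, 0],
  [1, 11, 0.4, 2, 0],
  [1, 11, 0.4, 2, 0],
  [1, 11, 0.4, 2, 0],
])

```text
time: 4.95
tcp_pos: [0.4879, 0.278, 0.1533]
eef_rot: [[-0.98, 0.199, 0.0], [0.199, 0.98, -0.0], [-0.0, -0.0, -1.0]]
wrist_force: [0.3, -0.6, -0.2]
opening: 0.0854
```

```bash
python3 go.py .512 .274 .009 78.5;python3 -c "
from h import *
im=shot('wrist','w3.png'); print(proj(im,(.512,.274,.022),1))"
```

```text
t 4.95 tcp [0.4879 0.278  0.1533] yaw 78.53 open 0.0854 F [ 0.3 -0.6 -0.2] j [ 0.52  0.37 -0.19  1.01 -0.    0.72]
[-2.44  0.09 14.43] turn 0.001
[252.28788667 207.32478694]
```

View pics/w3.png

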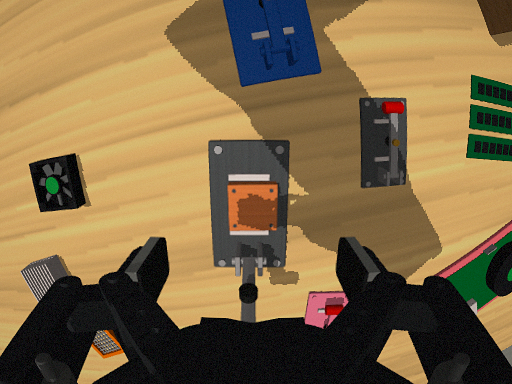

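The clamp leans back open (knob at (248,292)). The plate is clear at (253,207), matching the predicted (252,207).

Call:
servo_tool([
  [1, -2.4, 0.1, 4, 0],
  [1, -2.4, 0.1, 8, 0],
  [1, -2.4, 0.1, 12, 0],
  [1, -2.4, 0.1, 14.35, 0],
  [1, -2.4, 0.1, 14.35, 0],
])

```text
time: 5.5
tcp_pos: [0.5109, 0.2726, 0.0066]
eef_rot: [[-0.98, 0.201, -0.005], [0.201, 0.98, -0.003], [0.004, -0.004, -1.0]]
wrist_force: [-0.8, -0.5, 0.8]
opening: 0.0854
```

Call:
servo_tool([
  [0.45, 0, 0, 0, 0],
  [0.45, 0, 0, 0, 0],
  [0.45, 0, 0, 0, 0],
  [0.45, 0, 0, 0, 0],
  [0.45, 0, 0, 0, 0],
])

```text
time: 6.0
tcp_pos: [0.5139, 0.2747, 0.0123]
eef_rot: [[-0.98, 0.2, 0.005], [0.2, 0.98, 0.001], [-0.004, 0.002, -1.0]]
wrist_force: [0.1, -1.3, 6.0]
opening: 0.0468
```

```bash
python3 go.py .512 .274 .009 78.5
```

```text
t 6.0 tcp [0.5139 0.2747 0.0123] yaw 78.48 open 0.0468 F [ 0.1 -1.3  6. ] j [ 0.49  0.53 -0.34  0.7  -0.    0.69]
[ 0.17 -0.11  0.33] turn -0.0
```

Call:
servo_tool([
  [0.4, 0, 0, -1, 0],
  [0.4, 0, 0, -3, 0],
  [0.4, 0, 0, -6, 0],
  [0.4, 0, 0, -10, 0],
  [0.4, 0, 0, -10, 0],
], grip_force=60)

```text
time: 6.5
tcp_pos: [0.5152, 0.2764, 0.116]
eef_rot: [[-0.98, 0.199, 0.009], [0.199, 0.98, 0.005], [-0.008, 0.007, -1.0]]
wrist_force: [1.1, 0.6, -2.8]
opening: 0.0462
```

```bash
python3 go.py .497 -.281 .13 106.3
```

```text
t 6.5 tcp [0.5152 0.2764 0.116 ] yaw 78.51 open 0.0462 F [ 1.1  0.6 -2.8] j [ 0.49  0.42 -0.21  0.93  0.    0.69]
[ -9.33 -54.97  -1.72] turn -0.485
```

Call:
servo_tool([
  [0.4, -0.8, -4.6, -1.5, 0],
  [0.4, -1.6, -9.2, -1.5, 0],
  [0.4, -2.4, -13.8, -1.5, 0],
  [0.4, -3.1, -18.4, -1.5, 0],
  [0.4, -3.9, -23, -1.5, 0],
])

```text
time: 7.0
tcp_pos: [0.5029, 0.0396, 0.1246]
eef_rot: [[-0.98, 0.199, -0.001], [0.199, 0.98, 0.0], [0.001, 0.0, -1.0]]
wrist_force: [0.3, -0.4, -2.5]
opening: 0.0458
```

Call:
servo_tool([
  [0.4, -0.8, -4.6, 0, 0],
  [0.4, -1.6, -9.2, 0, 0],
  [0.4, -2.4, -13.8, 0, 0],
  [0.4, -3.1, -18.4, 0, 0],
  [0.4, -3.9, -23, 0, 0],
])

```text
time: 7.5
tcp_pos: [0.4953, -0.1935, 0.1246]
eef_rot: [[-0.98, 0.199, -0.001], [0.199, 0.98, 0.001], [0.001, 0.001, -1.0]]
wrist_force: [1.0, 0.1, -3.2]
opening: 0.0457
```

Call:
servo_tool([
  [0.4, -0.5, -3, 0, -0.12],
  [0.4, -1, -6, 0, -0.24],
  [0.4, -1.5, -8.9, 0, -0.36],
  [0.4, -1.5, -8.9, 0, -0.485],
  [0.4, -1.5, -8.9, 0, -0.485],
])

```text
time: 8.0
tcp_pos: [0.4926, -0.2827, 0.1242]
eef_rot: [[-0.96, -0.279, -0.001], [-0.279, 0.96, 0.001], [0.001, 0.001, -1.0]]
wrist_force: [-0.0, 0.9, -3.5]
opening: 0.0459
```

```bash
python3 - <<'E'
from h import *
im=shot('wrist','w4.png'); im=shot('wrist','w4.png'); print(proj(im,(.497,-.281,.012),1))
E
python3 go.py .497 -.281 .13 106.3
```

```text
[250.44950564 193.0569464 ]
t 8.1 tcp [ 0.4927 -0.2816  0.1244] yaw 106.15 open 0.0463 F [-0.5  0.7 -2.8] j [-0.52  0.4  -0.22  0.95  0.   -0.8 ]
[-0.43 -0.06 -0.56] turn -0.003
```

View pics/w4.png

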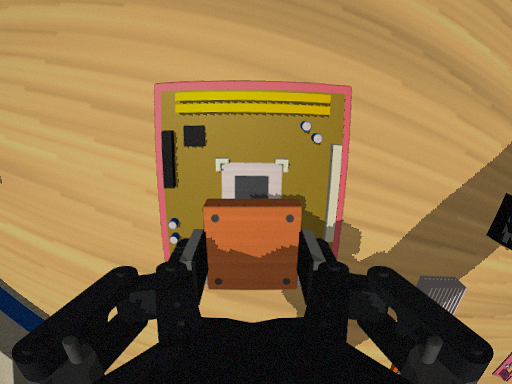

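```bash
python3 - <<'E'
from h import *
im=shot('wrist'); s=arm.get_state(); R=s['eef_rot'];p=s['tcp_pos']
f=im['frame']; cv2.imwrite('pics/w5.png',cv2.resize(f[150:300,190:315,::-1],None,fx=4.8,fy=4,interpolation=cv2.INTER_CUBIC)) 
T=lambda u,v,z:((R.T@(at(im,u,v,z,1)-p))*1000).round(1)
for n,u,v,z in[('gL',216,158,.018),('gR',289,158,.018),('gmid',252,165,.018),('gbot',252,171,.018),('ptopL',205,207,.134),('ptopR',301,207,.134),('pbotL',207,289,.134),('pbotR',298,289,.134),('sockTop',252,163,.0125)]: print(n,T(u,v,z),at(im,u,v,z,1).round(4))
E
```

```text
gL [ 28.4 -29.9 106.5] [ 0.4738 -0.318   0.018 ]
gR [ 28.4  32.4 106.6] [ 0.4564 -0.2581  0.018 ]
gmid [ 22.2   0.8 106.5] [ 0.4712 -0.2867  0.018 ]
gbot [ 17.    0.8 106.5] [ 0.4762 -0.2853  0.018 ]
ptopL [ 24.1 -21.6  -9.5] [ 0.4758 -0.3089  0.134 ]
ptopR [24.1 24.4 -9.5] [ 0.463  -0.2648  0.134 ]
pbotL [-23.1 -23.5  -9.5] [ 0.5216 -0.2975  0.134 ]
pbotR [-23.1  25.8  -9.5] [ 0.5079 -0.2502  0.134 ]
sockTop [ 22.9   0.8 112. ] [ 0.4705 -0.2869  0.0125]
```

View pics/w5.png

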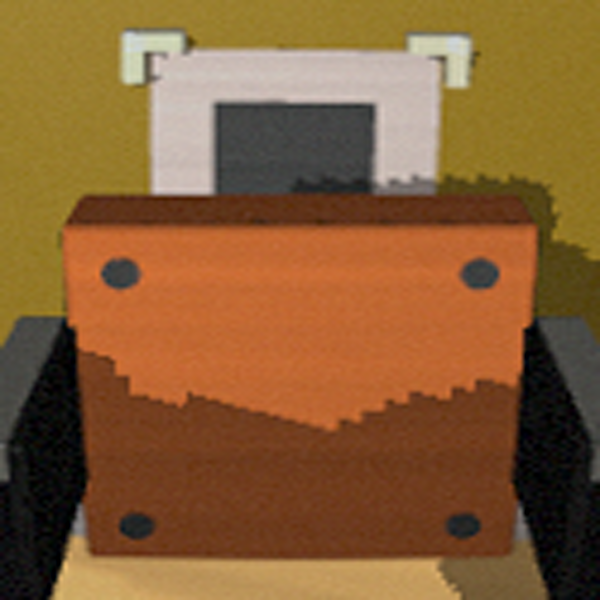

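The crop shows the plate square in the jaws and the two near guides at crop (152,55) and (442,60). The estimated correction is about -3 mm in tool x; I'll lower and look again.

Call:
servo_tool([
  [0.4, -0.3, 0, 3, 0],
  [0.4, -0.3, 0, 6, 0],
  [0.4, -0.3, 0, 8.2, 0],
  [0.4, -0.3, 0, 8.2, 0],
  [0.4, -0.3, 0, 8.2, 0],
])

```text
time: 8.65
tcp_pos: [0.4961, -0.2807, 0.043]
eef_rot: [[-0.96, -0.281, -0.001], [-0.281, 0.96, 0.001], [0.001, 0.001, -1.0]]
wrist_force: [-0.6, -0.6, -2.3]
opening: 0.0458
```

```bash
python3 - <<'E'
from h import *
im=shot('wrist'); im=shot('wrist','w6.png')
f=im['frame']; cv2.imwrite('pics/w6.png',cv2.resize(f[150:300,190:315,::-1],None,fx=4.8,fy=4,interpolation=cv2.INTER_CUBIC)) 
E
python3 go.py .497 -.281 .13 106.3
```

```text
t 8.75 tcp [ 0.4975 -0.2818  0.0444] yaw 106.29 open 0.0458 F [ 0.4  0.3 -2.9] j [-0.52  0.48 -0.33  0.76  0.   -0.8 ]
[ 0.01  0.08 -8.56] turn -0.0
```

View pics/w6.png

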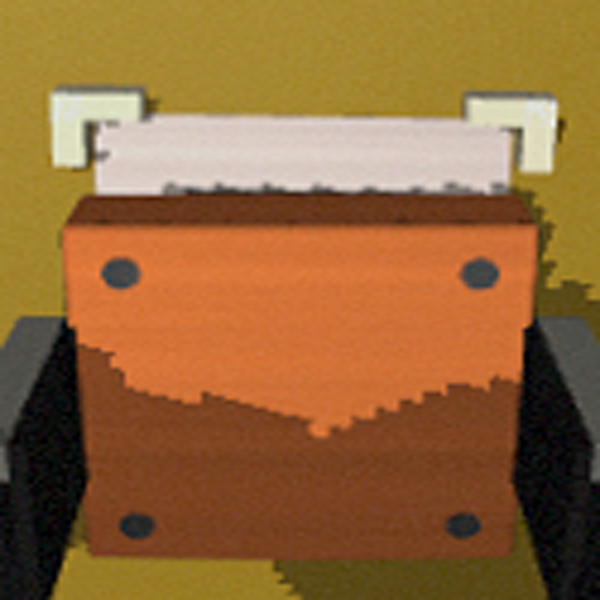

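```bash
cat > rel.py <<'E'
from h import *
im=shot('wrist'); s=arm.get_state(); R=s['eef_rot'];p=s['tcp_pos']
def T(U,V,z): return ((R.T@(at(im,(U+.5)/4.8-.5+190,(V+.5)/4-.5+150,z,1)-p))*1000).round(1)
E
python3 - <<'E'
from rel import *
zt=p[2]+.0097
for a in[(50,89,.018),(557,95,.018),(64,226,zt),(537,226,zt),(90,556,zt),(513,556,zt)]: print(a,T(*a))
E
```

```text
(50, 89, 0.018) [ 33.3 -29.4  26.6]
(557, 95, 0.018) [32.5 32.8 26.4]
(64, 226, np.float64(0.05429238993160508)) [ 24.4 -22.2  -9.7]
(537, 226, np.float64(0.05429238993160508)) [24.5 24.9 -9.8]
(90, 556, np.float64(0.05429238993160508)) [-22.9 -22.3  -9.6]
(513, 556, np.float64(0.05429238993160508)) [-22.8  25.3  -9.7]
```

Call:
servo_tool([
  [0.4, 0.1, 0.03, 0.5, 0.013],
  [0.4, 0.1, 0.03, 1.2, 0.013],
  [0.4, 0.1, 0.03, 2, 0.013],
  [0.4, 0.1, 0.03, 2.7, 0.013],
  [0.4, 0.1, 0.03, 2.8, 0.013],
])

```text
time: 9.3
tcp_pos: [0.4949, -0.2814, 0.0164]
eef_rot: [[-0.964, -0.268, -0.0], [-0.268, 0.964, 0.0], [0.0, 0.0, -1.0]]
wrist_force: [-5.1, 3.3, 20.7]
opening: 0.046
```

Call:
servo_tool([
  [0.4, 0, 0, 0.05, 0],
  [0.4, 0, 0, 0.05, 0],
  [0.4, 0, 0, 0.05, 0],
  [0.4, 0, 0, 0.05, 0],
  [0.4, 0, 0, 0.05, 0],
])

```text
time: 9.8
tcp_pos: [0.4949, -0.2814, 0.0164]
eef_rot: [[-0.963, -0.268, 0.0], [-0.268, 0.963, -0.0], [-0.0, -0.0, -1.0]]
wrist_force: [-4.6, 2.6, 16.7]
opening: 0.0455
```

```bash
python3 - <<'E'
from h import *
im=shot('wrist')
f=im['frame']; cv2.imwrite('pics/w7.png',cv2.resize(f[150:300,190:315,::-1],None,fx=4.8,fy=4,interpolation=cv2.INTER_CUBIC)) 
E
python3 go.py .497 -.281 .13 106.3
```

```text
t 9.85 tcp [ 0.4949 -0.2814  0.0164] yaw 105.53 open 0.0459 F [-4.3  2.2 16.8] j [-0.52  0.51 -0.37  0.7   0.   -0.79]
[ -0.22  -0.02 -11.36] turn -0.013
```

View pics/w7.png

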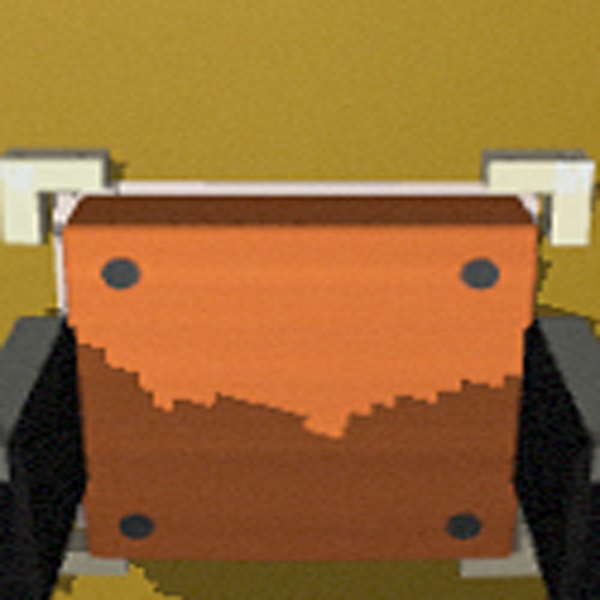

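The plate sits between all four guides (near ones at (55,200) and (535,200), far ones under its lower edge), with contact at the expected height. Releasing.

Call:
servo_tool([
  [0.6, 0, 0, -0.05, 0],
  [0.8, 0, 0, -0.05, 0],
  [0.8, 0, 0, -0.05, 0],
  [0.8, 0, 0, -0.05, 0],
  [0.8, 0, 0, -0.05, 0],
])

```text
time: 10.35
tcp_pos: [0.4951, -0.2814, 0.0146]
eef_rot: [[-0.963, -0.268, -0.0], [-0.268, 0.963, 0.0], [0.0, 0.0, -1.0]]
wrist_force: [0.5, -0.1, 0.4]
opening: 0.0687
```

Call:
servo_tool([
  [0.8, 0, 0, -1, 0],
  [0.8, 0, 0, -3, 0],
  [0.8, 0, 0, -7, 0],
  [0.8, 2, 0, -11, 0],
  [0.8, 2, 0, -11, 0],
])

```text
time: 10.85
tcp_pos: [0.4778, -0.2892, 0.1311]
eef_rot: [[-0.964, -0.267, 0.008], [-0.267, 0.964, -0.005], [-0.006, -0.007, -1.0]]
wrist_force: [1.3, 0.1, 0.2]
opening: 0.0684
```

```bash
python3 - <<'E'
from h import *
im=shot('wrist');im=shot('wrist','w8.png')
f=im['frame']; cv2.imwrite('pics/w8.png',f[:,:,::-1]) 
K=np.array
np.save('w8.npy',np.vstack([np.array(im['world_to_cam']),np.hstack([np.array(im['intrinsics']),[[0],[0],[0]]])]))
E
python3 go.py .567 -.025 .12 96.5 .567 -.025 .12 6.5
```

```text
t 10.95 tcp [ 0.4767 -0.2875  0.1266] yaw 105.51 open 0.0684 F [ 0.2 -0.6 -1. ] j [-0.54  0.37 -0.25  0.94  0.   -0.81]
[-15.72  22.88   0.65] turn 0.157
[-15.72  22.88   0.65] turn -1.414
```

View pics/w8.png

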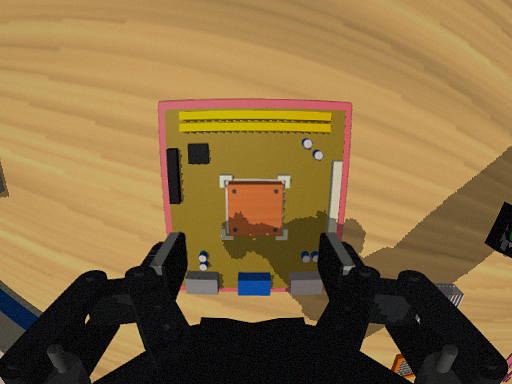

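The plate is seated at (255,209) with all four guides round it. On to the heatsink, with a numeric mask check from hover.

Call:
servo_tool([
  [1, -3, 4.4, 0.1, 0],
  [1, -6, 8.8, 0.2, 0],
  [1, -9, 13.2, 0.3, 0],
  [1, -12, 17.6, 0.4, 0],
  [1, -15, 21.9, 0.6, 0],
])

```text
time: 11.45
tcp_pos: [0.5562, -0.048, 0.1179]
eef_rot: [[-0.963, -0.268, -0.002], [-0.268, 0.963, 0.0], [0.002, 0.001, -1.0]]
wrist_force: [1.7, -0.0, 0.7]
opening: 0.0856
```

Call:
servo_tool([
  [1, -0.7, 1, 0, 0.1],
  [1, -0.7, 1, 0, 0.157],
  [1, -0.7, 1, 0, 0.157],
  [1, -0.7, 1, 0, 0.157],
  [1, -0.7, 1, 0, 0.157],
])

```text
time: 11.95
tcp_pos: [0.5602, -0.0392, 0.1188]
eef_rot: [[-0.993, -0.114, -0.001], [-0.114, 0.993, 0.0], [0.001, 0.0, -1.0]]
wrist_force: [-0.3, -0.3, 0.1]
opening: 0.0853
```

```bash
cat > det.py <<'E'
from h import *
def rect(im,mask,ztop,near,fish=True,box=60):
    """largest blob near predicted pixel -> centre and yaw (deg mod 90) in world at ztop"""
    u,v=proj(im,near,fish).astype(int); m=np.zeros_like(mask); sl=np.s_[max(v-box,0):v+box,max(u-box,0):u+box]; m[sl]=mask[sl]
    m=cv2.morphologyEx(m,cv2.MORPH_OPEN,np.ones((3,3),np.uint8)); m=cv2.morphologyEx(m,cv2.MORPH_CLOSE,np.ones((5,5),np.uint8))
    k,l,s,c=cv2.connectedComponentsWithStats(m); i=1+np.argmax(s[1:,4])
    cn,_=cv2.findContours((l==i).astype(np.uint8),cv2.RETR_EXTERNAL,cv2.CHAIN_APPROX_NONE)
    q=np.array([at(im,a,b,ztop,fish)[:2] for a,b in cn[0][:,0]])
    r=cv2.minAreaRect((q*1000).astype(np.float32))
    print('bbox',s[i],'pred',(u,v),'centre',np.round(np.array(r[0])/1000,4),'size',np.round(r[1],1),'ang',round(r[2],1),'mean',q.mean(0).round(4))
    return r
def hsv(im): return cv2.cvtColor(im['frame'],cv2.COLOR_RGB2HSV)
E
python3 - <<'E'
from det import *
im=shot('wrist'); im=shot('wrist','w9.png'); h=hsv(im)
rect(im,((h[:,:,1]<70)).astype(np.uint8),.028,(.567,-.025,.028))
f=im['frame'].astype(int); print(f[int(proj(im,(.567,-.025,.028),1)[1]),::16])
d=np.load('w8.npy'); im8={'frame':cv2.imread('pics/w8.png')[:,:,::-1].copy(),'world_to_cam':d[:4],'intrinsics':d[4:,:3]}
g=im8['frame'].astype(int); rect(im8,((g[:,:,0]>1.7*g[:,:,1])&(g[:,:,0]>60)).astype(np.uint8),.026,(.495,-.2814,.026))
E
python3 go.py .567 -.025 .005 96.5
```

```text
bbox [ 231  166   74   74 5059] pred (np.int64(267), np.int64(204)) centre [ 0.5663 -0.0244] size [64.3 60.2] ang 6.9 mean [ 0.5684 -0.026 ]
[[166 130  77]
 [173 134  79]
 [175 138  82]
 [178 140  81]
 [186 147  89]
 [185 144  87]
 [186 146  90]
 [188 146  87]
 [185 145  87]
 [187 147  91]
 [169 132  78]
 [171 137  83]
 [175 139  86]
 [178 144  85]
 [182 144  88]
 [168 158 150]
 [192 180 171]
 [199 186 175]
 [176 166 157]
 [123  98  73]
 [191 148  91]
 [181 144  84]
 [179 140  85]
 [180 143  83]
 [108  88  51]
 [110  86  50]
 [102  78  45]
 [103  81  46]
 [ 98  77  45]
 [106  83  52]
 [ 30  28  26]
 [ 59  60  60]]
bbox [ 228  182   55   53 2832] pred (np.int64(253), np.int64(211)) centre [ 0.4928 -0.2811] size [48.5 47. ] ang 15.6 mean [ 0.4926 -0.2813]
t 12.05 tcp [ 0.5605 -0.0393  0.1192] yaw 96.51 open 0.0853 F [-1.2  0.3  0.2] j [-0.07  0.39 -0.25  0.93  0.   -0.18]
[-0.82  1.35 11.42] turn 0.0
```

Call:
servo_tool([
  [1, -0.8, 1.35, 3, 0],
  [1, -0.8, 1.35, 6, 0],
  [1, -0.8, 1.35, 9, 0],
  [1, -0.8, 1.35, 11.4, 0],
  [1, -0.8, 1.35, 11.4, 0],
])

```text
time: 12.55
tcp_pos: [0.5638, -0.0248, 0.0023]
eef_rot: [[-0.994, -0.113, -0.007], [-0.113, 0.994, 0.0], [0.007, 0.001, -1.0]]
wrist_force: [-0.3, 0.1, 0.6]
opening: 0.0854
```

Call:
servo_tool([
  [0.5, 0, 0, 0, 0],
  [0.5, 0, 0, 0, 0],
  [0.5, 0, 0, 0, 0],
  [0.5, 0, 0, 0, 0],
  [0.5, 0, 0, 0, 0],
], grip_force=40)

```text
time: 13.05
tcp_pos: [0.5687, -0.0247, 0.0072]
eef_rot: [[-0.993, -0.114, 0.004], [-0.114, 0.994, -0.0], [-0.003, -0.001, -1.0]]
wrist_force: [-0.4, -0.4, 6.3]
opening: 0.059
```

```bash
python3 go.py
```

```text
t 13.05 tcp [ 0.5687 -0.0247  0.0072] yaw 96.53 open 0.059 F [-0.4 -0.4  6.3] j [-0.04  0.51 -0.38  0.67 -0.   -0.16]
```

Call:
servo_tool([
  [0.5, 0, 0, -1, 0],
  [0.5, 0, 0, -3, 0],
  [0.5, 0, 0, -7, 0],
  [0.5, 0, 0, -12, 0],
  [0.5, 0, 0, -12, 0],
])

```text
time: 13.55
tcp_pos: [0.5721, -0.0246, 0.1329]
eef_rot: [[-0.993, -0.114, 0.013], [-0.114, 0.993, -0.0], [-0.013, -0.002, -1.0]]
wrist_force: [2.2, 0.5, -1.3]
opening: 0.0591
```

```bash
python3 go.py .494 -.2813 .12 105.5
```

```text
t 13.55 tcp [ 0.5721 -0.0246  0.1329] yaw 96.55 open 0.0591 F [ 2.2  0.5 -1.3] j [-0.04  0.39 -0.21  0.95  0.   -0.16]
[ 10.7  -24.61   1.2 ] turn -0.156
```

Call:
servo_tool([
  [0.5, 2, -4.5, 0, 0],
  [0.5, 4, -9, 0, 0],
  [0.5, 6, -13.5, 0, 0],
  [0.5, 8, -18, 0, 0],
  [0.5, 9.8, -22.5, 0.5, 0],
])

```text
time: 14.05
tcp_pos: [0.4945, -0.2607, 0.1209]
eef_rot: [[-0.993, -0.114, 0.001], [-0.114, 0.993, -0.0], [-0.001, -0.0, -1.0]]
wrist_force: [0.8, 0.0, -1.5]
opening: 0.0585
```

Call:
servo_tool([
  [0.5, 0.7, -2.1, 0.3, -0.1],
  [0.5, 0.7, -2.1, 0.3, -0.157],
  [0.5, 0.7, -2.1, 0.3, -0.157],
  [0.5, 0.7, -2.1, 0.3, -0.157],
  [0.5, 0.7, -2.1, 0.3, -0.157],
])

```text
time: 14.55
tcp_pos: [0.4909, -0.2801, 0.1174]
eef_rot: [[-0.963, -0.268, -0.0], [-0.268, 0.963, 0.0], [0.0, 0.0, -1.0]]
wrist_force: [-0.2, 0.1, -1.5]
opening: 0.059
```

```bash
python3 - <<'E'
from det import *
im=shot('wrist'); im=shot('wrist','w10.png'); s=arm.get_state(); p=s['tcp_pos'];h=hsv(im)
rect(im,((h[:,:,1]<75)&(h[:,:,2]>85)).astype(np.uint8),p[2]+.021,(*p[:2],p[2]+.021),box=75)
E
python3 go.py .494 -.2813 .06 105.5
```

```text
bbox [  184   188   136   126 11646] pred (np.int64(249), np.int64(263)) centre [ 0.4879 -0.28  ] size [67.1 60.7] ang 16.0 mean [ 0.4927 -0.2816]
t 14.65 tcp [ 0.4911 -0.2801  0.1175] yaw 105.58 open 0.0589 F [ 0.5 -0.1 -1.1] j [-0.52  0.4  -0.24  0.93  0.   -0.79]
[-0.25 -0.19  5.75] turn 0.001
```

View pics/w10.png

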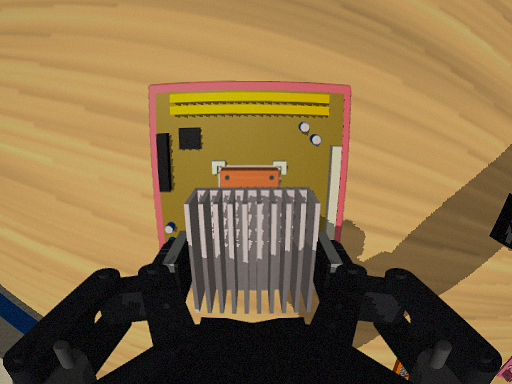

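The heatsink is held square (top edge at row 205, fins to 313); the plate is visible beyond at (250,178). Lowering it onto the plate.

Call:
servo_tool([
  [0.5, -0.2, -0.2, 2.5, 0],
  [0.5, -0.2, -0.2, 5, 0],
  [0.5, -0.2, -0.2, 7, 0],
  [0.5, -0.2, -0.2, 8, 0],
  [0.5, -0.2, -0.2, 8.3, 0],
])

```text
time: 15.15
tcp_pos: [0.4927, -0.2814, 0.0334]
eef_rot: [[-0.963, -0.268, -0.002], [-0.268, 0.963, 0.001], [0.002, 0.002, -1.0]]
wrist_force: [-0.3, 0.0, -1.9]
opening: 0.0588
```

Call:
servo_tool([
  [0.5, 0, 0, 0.1, 0],
  [0.5, 0, 0, 0.2, 0],
  [0.5, 0, 0, 0.2, 0],
  [0.5, 0, 0, 0.2, 0],
  [0.5, 0, 0, 0.2, 0],
])

```text
time: 15.65
tcp_pos: [0.494, -0.2826, 0.0332]
eef_rot: [[-0.963, -0.268, 0.001], [-0.268, 0.963, -0.001], [-0.001, -0.001, -1.0]]
wrist_force: [-0.1, 0.4, 1.3]
opening: 0.0587
```

```bash
python3 go.py .4935 -.2815 .033 105.5
```

```text
t 15.65 tcp [ 0.494  -0.2826  0.0332] yaw 105.54 open 0.0587 F [-0.1  0.4  1.3] j [-0.52  0.49 -0.35  0.73  0.   -0.79]
[0.01 0.12 0.02] turn 0.001
```

Call:
servo_tool([
  [0.7, 0, 0, 0.05, 0],
  [0.9, 0, 0, 0.05, 0],
  [0.9, 0, 0, 0.05, 0],
  [0.9, 0, 0, 0.05, 0],
  [0.9, 0, 0, 0.05, 0],
])

```text
time: 16.15
tcp_pos: [0.4932, -0.2822, 0.0318]
eef_rot: [[-0.963, -0.268, -0.0], [-0.268, 0.963, 0.0], [0.0, 0.0, -1.0]]
wrist_force: [-0.6, 0.3, 0.4]
opening: 0.0766
```

Call:
servo_tool([
  [0.9, 0, 0, -1, 0],
  [0.9, 0, 0, -4, 0],
  [0.9, 0, 0, -8, 0],
  [0.9, 1, 0, -11, 0],
  [0.9, 1, 0, -11, 0],
])

```text
time: 16.65
tcp_pos: [0.4859, -0.2868, 0.1474]
eef_rot: [[-0.964, -0.267, 0.007], [-0.267, 0.964, -0.005], [-0.006, -0.007, -1.0]]
wrist_force: [0.6, -0.7, 0.3]
opening: 0.077
```

```bash
python3 - <<'E'
from det import *
im=shot('wrist'); im=shot('wrist','w11.png'); h=hsv(im)
rect(im,((h[:,:,1]<75)&(h[:,:,2]>85)).astype(np.uint8),.054,(.494,-.2826,.054),box=50)
E
python3 go.py .4451 .053 .12 85.1
```

```text
bbox [ 217  162   74   77 4988] pred (np.int64(252), np.int64(205)) centre [ 0.4905 -0.2824] size [66.7 60.3] ang 15.9 mean [ 0.4943 -0.28  ]
t 16.75 tcp [ 0.4843 -0.2853  0.1432] yaw 105.52 open 0.0772 F [-0.3 -0.5 -0. ] j [-0.53  0.37 -0.21  0.98  0.   -0.8 ]
[-5.28 33.65  2.27] turn 0.356
```

Call:
servo_tool([
  [1, -0.7, 4.5, 0.2, 0],
  [1, -1.4, 9, 0.4, 0],
  [1, -2.1, 13.5, 0.6, 0],
  [1, -2.8, 18, 0.8, 0],
  [1, -3.5, 22.5, 1, 0],
])

```text
time: 17.25
tcp_pos: [0.4556, -0.0569, 0.1306]
eef_rot: [[-0.964, -0.268, -0.003], [-0.268, 0.964, 0.001], [0.002, 0.001, -1.0]]
wrist_force: [1.1, 0.6, 0.0]
opening: 0.0849
```

Call:
servo_tool([
  [1, -0.6, 4.3, 0.4, 0.12],
  [1, -1.2, 8.2, 0.8, 0.24],
  [1, -1.8, 11.1, 1.2, 0.356],
  [1, -1.8, 11.1, 1.2, 0.356],
  [1, -1.8, 11.1, 1.2, 0.356],
])

```text
time: 17.75
tcp_pos: [0.4437, 0.0533, 0.1189]
eef_rot: [[-0.997, 0.082, -0.003], [0.082, 0.997, -0.001], [0.002, -0.001, -1.0]]
wrist_force: [-0.1, -0.2, 0.7]
opening: 0.0858
```

```bash
python3 - <<'E'
from det import *
im=shot('wrist'); im=shot('wrist','w12.png'); h=hsv(im)
rect(im,((h[:,:,2]<78)).astype(np.uint8),.020,(.4451,.053,.02),box=48)
rect(im,((h[:,:,1]>110)&(h[:,:,0]>45)&(h[:,:,0]<85)).astype(np.uint8),.019,(.4451,.053,.02),box=48)
E
python3 go.py .4451 .053 .005 85.1
```

```text
bbox [ 218  154   73   72 4349] pred (np.int64(251), np.int64(193)) centre [0.4428 0.0547] size [59.8 62.7] ang 84.4 mean [0.4422 0.0549]
bbox [242 181  24  24 464] pred (np.int64(251), np.int64(193)) centre [0.4445 0.0546] size [19.7 20.4] ang 85.3 mean [0.4446 0.0545]
t 17.85 tcp [0.4444 0.0523 0.1194] yaw 85.15 open 0.0852 F [-0.8 -0.3  0. ] j [ 0.12  0.21 -0.52  0.84 -0.    0.2 ]
[-0.08  0.08 11.44] turn 0.001
```

Call:
servo_tool([
  [1, 0, 0.15, 3, 0],
  [1, 0, 0.15, 6, 0],
  [1, 0, 0.15, 9, 0],
  [1, 0, 0.15, 11.4, 0],
  [1, 0, 0.15, 11.5, 0],
])

```text
time: 18.35
tcp_pos: [0.4422, 0.0529, 0.0025]
eef_rot: [[-0.996, 0.086, -0.006], [0.086, 0.996, -0.001], [0.006, -0.002, -1.0]]
wrist_force: [-0.4, 0.2, 0.9]
opening: 0.0857
```

Call:
servo_tool([
  [0.5, 0, 0, 0, 0],
  [0.5, 0, 0, 0, 0],
  [0.5, 0, 0, 0, 0],
  [0.5, 0, 0, 0, 0],
  [0.5, 0, 0, 0, 0],
], grip_force=30)

```text
time: 18.85
tcp_pos: [0.4463, 0.0544, 0.0062]
eef_rot: [[-0.996, 0.085, 0.003], [0.085, 0.996, -0.0], [-0.003, 0.0, -1.0]]
wrist_force: [-0.1, -1.2, 7.0]
opening: 0.0587
```

```bash
python3 go.py
```

```text
t 18.85 tcp [0.4463 0.0544 0.0062] yaw 85.13 open 0.0587 F [-0.1 -1.2  7. ] j [ 0.12  0.36 -0.68  0.53 -0.    0.21]
```

Call:
servo_tool([
  [0.5, 0, 0, -1, 0],
  [0.5, 0, 0, -3, 0],
  [0.5, 0, 0, -7, 0],
  [0.5, 0, 0, -12, 0],
  [0.5, 0, 0, -14, 0],
])

```text
time: 19.35
tcp_pos: [0.447, 0.0549, 0.1498]
eef_rot: [[-0.996, 0.084, 0.007], [0.084, 0.996, 0.001], [-0.006, 0.002, -1.0]]
wrist_force: [1.4, -0.3, -1.2]
opening: 0.0589
```

```bash
python3 go.py .4937 -.2815 .14 105.5
```

```text
t 19.35 tcp [0.447  0.0549 0.1498] yaw 85.16 open 0.0589 F [ 1.4 -0.3 -1.2] j [ 0.12  0.18 -0.47  0.92  0.    0.21]
[ -7.48 -33.13   0.97] turn -0.355
```

Call:
servo_tool([
  [0.5, -1, -4.5, 0, 0],
  [0.5, -2, -9, 0, 0],
  [0.5, -3, -13.5, 0, 0],
  [0.5, -4, -18, 0, 0],
  [0.5, -5, -22.5, 0, 0],
])

```text
time: 19.85
tcp_pos: [0.4755, -0.1755, 0.1458]
eef_rot: [[-0.996, 0.084, 0.001], [0.084, 0.996, 0.0], [-0.001, 0.0, -1.0]]
wrist_force: [1.5, 0.9, -0.0]
opening: 0.0589
```

Call:
servo_tool([
  [0.5, -0.8, -4, 0, -0.12],
  [0.5, -1.6, -8, 0, -0.24],
  [0.5, -2.5, -10.6, 0, -0.355],
  [0.5, -2.5, -10.6, 0, -0.355],
  [0.5, -2.5, -10.6, 0, -0.355],
])

```text
time: 20.35
tcp_pos: [0.4912, -0.2818, 0.1451]
eef_rot: [[-0.964, -0.265, -0.0], [-0.265, 0.964, 0.001], [0.0, 0.001, -1.0]]
wrist_force: [0.9, 1.2, -0.6]
opening: 0.0586
```

```bash
python3 - <<'E'
from det import *
im=shot('wrist'); im=shot('wrist','w13.png'); s=arm.get_state(); p=s['tcp_pos'];h=hsv(im)
rect(im,((h[:,:,1]>110)&(h[:,:,0]>45)&(h[:,:,0]<85)).astype(np.uint8),p[2]+.013,(*p[:2],p[2]+.014),box=75)
E
python3 go.py .4937 -.2815 .060 105.5
```

```text
bbox [ 232  234   42   37 1220] pred (np.int64(250), np.int64(256)) centre [ 0.4893 -0.2802] size [20.1 20.2] ang 15.4 mean [ 0.4893 -0.2801]
t 20.45 tcp [ 0.491  -0.2805  0.145 ] yaw 105.49 open 0.0589 F [-0.1  0.  -0.7] j [-0.52  0.38 -0.2   1.    0.   -0.79]
[-0.24 -0.18  8.5 ] turn -0.0
```

Call:
servo_tool([
  [0.5, -0.33, -0.17, 2.5, 0],
  [0.5, -0.33, -0.17, 5, 0],
  [0.5, -0.33, -0.17, 7, 0],
  [0.5, -0.33, -0.17, 8, 0],
  [0.5, -0.33, -0.17, 8.3, 0],
])

```text
time: 20.95
tcp_pos: [0.4943, -0.2809, 0.0611]
eef_rot: [[-0.963, -0.268, -0.002], [-0.268, 0.963, 0.001], [0.002, 0.002, -1.0]]
wrist_force: [-0.2, 0.4, 0.2]
opening: 0.0591
```

Call:
servo_tool([
  [0.5, 0, 0, 0.1, 0],
  [0.5, 0, 0, 0.25, 0],
  [0.5, 0, 0, 0.25, 0],
  [0.5, 0, 0, 0.25, 0],
  [0.5, 0, 0, 0.25, 0],
])

```text
time: 21.45
tcp_pos: [0.4959, -0.2827, 0.0603]
eef_rot: [[-0.964, -0.267, 0.002], [-0.267, 0.964, -0.001], [-0.001, -0.001, -1.0]]
wrist_force: [0.9, 0.1, 2.4]
opening: 0.0592
```

```bash
python3 go.py .4937 -.2815 .060 105.5
```

```text
t 21.45 tcp [ 0.4959 -0.2827  0.0603] yaw 105.47 open 0.0592 F [0.9 0.1 2.4] j [-0.52  0.46 -0.31  0.8   0.   -0.79]
[0.18 0.18 0.03] turn -0.0
```

Call:
servo_tool([
  [0.7, 0, 0, 0.05, 0],
  [0.9, 0, 0, 0.05, 0],
  [0.9, 0, 0, 0.05, 0],
  [0.9, 0, 0, 0.05, 0],
  [0.9, 0, 0, 0.05, 0],
])

```text
time: 21.95
tcp_pos: [0.495, -0.2823, 0.0587]
eef_rot: [[-0.964, -0.267, -0.0], [-0.267, 0.964, 0.0], [0.0, 0.0, -1.0]]
wrist_force: [0.7, -0.3, 0.2]
opening: 0.0768
```

Call:
servo_tool([
  [0.9, 0, 0, -1, 0],
  [0.9, 0, 0, -4, 0],
  [0.9, 0, 0, -8, 0],
  [0.9, 1, 0, -10, 0],
  [0.9, 1, 0, -10, 0],
])

```text
time: 22.45
tcp_pos: [0.4871, -0.2866, 0.1633]
eef_rot: [[-0.964, -0.266, 0.006], [-0.266, 0.964, -0.004], [-0.005, -0.005, -1.0]]
wrist_force: [1.2, -0.2, -0.3]
opening: 0.0769
```

```bash
python3 - <<'E'
from det import *
im=shot('wrist'); im=shot('wrist','w14.png'); h=hsv(im)
rect(im,((h[:,:,1]>110)&(h[:,:,0]>45)&(h[:,:,0]<85)).astype(np.uint8),.073,(.4937,-.2815,.073),box=45)
rect(im,((h[:,:,2]<78)).astype(np.uint8),.074,(.4937,-.2815,.074),box=45)
E
python3 go.py .682 .0126 .12 108.3
```

```text
bbox [241 194  25  24 489] pred (np.int64(253), np.int64(204)) centre [ 0.4945 -0.2821] size [20.  19.8] ang 15.6 mean [ 0.4942 -0.2821]
bbox [ 216  165   76   75 4690] pred (np.int64(253), np.int64(205)) centre [ 0.4923 -0.2825] size [64.1 60.2] ang 15.3 mean [ 0.4918 -0.2825]
t 22.55 tcp [ 0.4858 -0.2852  0.1596] yaw 105.47 open 0.0768 F [-0.  -0.7 -1.2] j [-0.53  0.36 -0.18  1.03  0.   -0.8 ]
[-26.85  23.48   3.97] turn -0.049
```

View pics/w14.png

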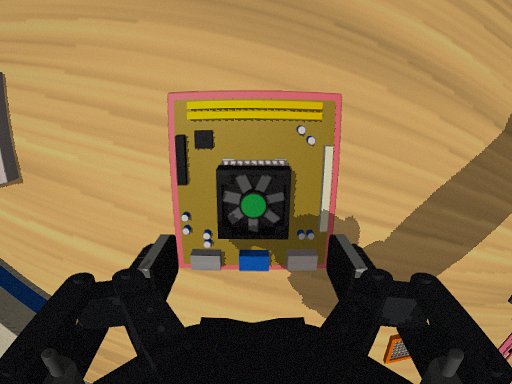

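Fan dot at (253,205), square on the heatsink. Now the grille.

Call:
servo_tool([
  [1, -3.3, 2.9, 0, 0],
  [1, -6.6, 5.8, 0, 0],
  [1, -9.9, 8.7, 0, 0],
  [1, -13.2, 11.6, 0, 0],
  [1, -16.5, 14.5, 0.5, 0],
])

```text
time: 23.05
tcp_pos: [0.6063, -0.0995, 0.1527]
eef_rot: [[-0.964, -0.267, -0.001], [-0.267, 0.964, 0.0], [0.001, 0.001, -1.0]]
wrist_force: [1.1, -0.4, 0.1]
opening: 0.0855
```

Call:
servo_tool([
  [1, -3.4, 3, 1, -0.049],
  [1, -6.8, 6, 2, -0.049],
  [1, -10.3, 9, 3.4, -0.049],
  [1, -10.3, 9, 3.4, -0.049],
  [1, -10.3, 9, 3.4, -0.049],
])

```text
time: 23.55
tcp_pos: [0.6799, 0.0143, 0.1171]
eef_rot: [[-0.949, -0.316, -0.005], [-0.316, 0.949, -0.0], [0.005, 0.001, -1.0]]
wrist_force: [-0.2, -1.4, -0.0]
opening: 0.0854
```

```bash
python3 - <<'E'
from det import *
im=shot('wrist'); im=shot('wrist','w15.png'); h=hsv(im)
m=((h[:,:,1]>175)&(h[:,:,0]<16)&(h[:,:,2]>60)).astype(np.uint8)
rect(im,cv2.morphologyEx(m,cv2.MORPH_CLOSE,np.ones((3,3),np.uint8)),.010,(.682,.0126,.01),box=50)
E
python3 go.py .682 .0126 .003 108.3
```

```text
bbox [ 220  160   64   64 1567] pred (np.int64(249), np.int64(191)) centre [0.6822 0.0142] size [57.9 55.9] ang 18.3 mean [0.6818 0.0136]
t 23.65 tcp [0.68   0.0124 0.1189] yaw 108.27 open 0.0852 F [-0.2  0.3  1.3] j [ 0.02  0.59  0.09  1.08 -0.   -0.3 ]
[-0.23 -0.05 11.59] turn -0.001
```

Call:
servo_tool([
  [0.77, -0.25, 0.03, 3, 0],
  [0.77, -0.25, 0.03, 6, 0],
  [0.77, -0.25, 0.03, 9, 0],
  [0.77, -0.25, 0.03, 11, 0],
  [0.77, -0.25, 0.03, 11.4, 0],
])

```text
time: 24.15
tcp_pos: [0.6803, 0.0123, 0.0034]
eef_rot: [[-0.95, -0.312, -0.006], [-0.312, 0.95, -0.0], [0.005, 0.001, -1.0]]
wrist_force: [0.2, -0.2, -0.5]
opening: 0.0656
```

Call:
servo_tool([
  [0.77, 0, 0, 0.1, 0],
  [0.77, 0, 0, 0.2, 0],
  [0.77, 0, 0, 0.3, 0],
  [0.77, 0, 0, 0.3, 0],
  [0.77, 0, 0, 0.3, 0],
])

```text
time: 24.65
tcp_pos: [0.6839, 0.0141, 0.0038]
eef_rot: [[-0.949, -0.314, 0.001], [-0.314, 0.949, 0.0], [-0.001, -0.0, -1.0]]
wrist_force: [0.8, -0.2, -0.3]
opening: 0.0661
```

Call:
servo_tool([
  [0.77, 0, 0, 0.1, 0],
  [0.77, 0, 0, 0.2, 0],
  [0.77, 0, 0, 0.3, 0],
  [0.77, 0, 0, 0.3, 0],
  [0.77, 0, 0, 0.3, 0],
])

```text
time: 25.15
tcp_pos: [0.6833, 0.014, -0.0002]
eef_rot: [[-0.949, -0.314, -0.0], [-0.314, 0.949, -0.0], [0.0, 0.0, -1.0]]
wrist_force: [-0.1, 0.0, -0.1]
opening: 0.0653
```

```bash
python3 go.py .6822 .013 -.002 108.3; python3 -c "
from h import *
shot('wrist','w16.png')"
```

```text
t 25.15 tcp [ 6.833e-01  1.400e-02 -2.000e-04] yaw 108.29 open 0.0653 F [-0.1  0.  -0.1] j [ 0.02  0.68 -0.06  0.83 -0.   -0.3 ]
[ 0.14 -0.06  0.18] turn -0.0
```

Call:
servo_tool([
  [0.74, 0, -0.03, 0.1, 0],
  [0.74, 0, -0.03, 0.2, 0],
  [0.74, 0, -0.03, 0.3, 0],
  [0.74, 0, -0.03, 0.3, 0],
  [0.74, 0, -0.03, 0.3, 0],
])

```text
time: 25.7
tcp_pos: [0.6834, 0.0137, -0.0032]
eef_rot: [[-0.949, -0.314, -0.0], [-0.314, 0.949, 0.0], [0.0, 0.0, -1.0]]
wrist_force: [-0.3, -0.4, 0.0]
opening: 0.0634
```

Call:
servo_tool([
  [0.74, 0, 0, 0.1, 0],
  [0.74, 0, 0, 0.2, 0],
  [0.74, 0, 0, 0.2, 0],
  [0.74, 0, 0, 0.2, 0],
  [0.74, 0, 0, 0.2, 0],
])

```text
time: 26.2
tcp_pos: [0.6835, 0.0137, -0.0051]
eef_rot: [[-0.949, -0.314, 0.0], [-0.314, 0.949, -0.0], [0.0, -0.0, -1.0]]
wrist_force: [-0.0, -0.2, -0.8]
opening: 0.0631
```

Call:
servo_tool([
  [0.74, 0, 0, -0.1, 0],
  [0.5, 0, 0, -0.1, 0],
  [0.5, 0, 0, -0.1, 0],
  [0.5, 0, 0, -0.1, 0],
  [0.5, 0, 0, -0.1, 0],
], grip_force=25)

```text
time: 26.7
tcp_pos: [0.6839, 0.0137, -0.0036]
eef_rot: [[-0.949, -0.314, 0.001], [-0.314, 0.949, 0.0], [-0.001, -0.0, -1.0]]
wrist_force: [0.4, 0.0, 3.2]
opening: 0.0555
```

```bash
python3 go.py
```

```text
t 26.7 tcp [ 0.6839  0.0137 -0.0036] yaw 108.29 open 0.0555 F [0.4 0.  3.2] j [ 0.02  0.69 -0.06  0.82  0.   -0.3 ]
```

Call:
servo_tool([
  [0.5, 0, 0, -1, 0],
  [0.5, 0, 0, -3, 0],
  [0.5, 0, 0, -7, 0],
  [0.5, 0, 0, -12, 0],
  [0.5, 0, 0, -16, 0],
])

```text
time: 27.2
tcp_pos: [0.6836, 0.0137, 0.1588]
eef_rot: [[-0.949, -0.314, 0.001], [-0.314, 0.949, -0.0], [-0.001, -0.0, -1.0]]
wrist_force: [1.0, 0.6, 0.8]
opening: 0.0552
```

```bash
python3 - <<'E'
from det import *
im=shot('wrist'); im=shot('wrist','w17.png'); s=arm.get_state(); p=s['tcp_pos']; h=hsv(im)
m=((h[:,:,1]>175)&(h[:,:,0]<16)&(h[:,:,2]>60)).astype(np.uint8)
zt=p[2]+.014
rect(im,cv2.morphologyEx(m,cv2.MORPH_CLOSE,np.ones((3,3),np.uint8)),zt,(*p[:2],zt),box=75)
E
python3 go.py .494 -.282 .155 105.5
```

```text
bbox [ 192  194  121  107 5717] pred (np.int64(249), np.int64(254)) centre [0.6861 0.0146] size [60.6 57.4] ang 18.1 mean [0.6846 0.0139]
t 27.3 tcp [0.6878 0.0138 0.1641] yaw 108.29 open 0.0554 F [ 0.8 -0.4  0. ] j [ 0.02  0.56  0.17  1.16 -0.   -0.3 ]
[ 27.69 -22.     0.65] turn 0.049
```

Call:
servo_tool([
  [0.5, 3.4, -2.7, 0, 0],
  [0.5, 6.8, -5.4, 0, 0],
  [0.5, 10.2, -8.1, 0, 0],
  [0.5, 13.6, -10.8, 0, 0],
  [0.5, 17, -13.5, 0, 0],
])

```text
time: 27.8
tcp_pos: [0.5628, -0.1689, 0.1555]
eef_rot: [[-0.949, -0.314, -0.001], [-0.314, 0.949, 0.0], [0.001, 0.0, -1.0]]
wrist_force: [0.8, -1.0, -0.7]
opening: 0.0556
```

Call:
servo_tool([
  [0.5, 3.4, -2.7, 0, 0.049],
  [0.5, 6.8, -5.4, 0, 0.049],
  [0.5, 10.5, -8.4, 0, 0.049],
  [0.5, 10.5, -8.4, 0, 0.049],
  [0.5, 10.5, -8.4, 0, 0.049],
])

```text
time: 28.3
tcp_pos: [0.4902, -0.2811, 0.1556]
eef_rot: [[-0.964, -0.264, -0.0], [-0.264, 0.964, 0.001], [0.0, 0.001, -1.0]]
wrist_force: [0.4, 0.5, -1.0]
opening: 0.0552
```

```bash
python3 - <<'E'
from det import *
im=shot('wrist'); im=shot('wrist','w18.png'); s=arm.get_state(); p=s['tcp_pos']; h=hsv(im)
m=((h[:,:,1]>175)&(h[:,:,0]<16)&(h[:,:,2]>60)).astype(np.uint8)
zt=p[2]+.014
rect(im,cv2.morphologyEx(m,cv2.MORPH_CLOSE,np.ones((3,3),np.uint8)),zt,(*p[:2],zt),box=75)
E
python3 go.py .494 -.282 .0704 105.5
```

```text
bbox [ 193  194  119  107 5459] pred (np.int64(250), np.int64(257)) centre [ 0.4884 -0.2797] size [58.9 56.3] ang 15.4 mean [ 0.4854 -0.2806]
t 28.4 tcp [ 0.4914 -0.2798  0.1557] yaw 105.52 open 0.0554 F [ 0.6  0.2 -0.6] j [-0.52  0.37 -0.18  1.02  0.   -0.79]
[-0.19 -0.29  8.53] turn 0.0
```

Call:
servo_tool([
  [0.5, -0.34, -0.37, 2.5, 0],
  [0.5, -0.34, -0.37, 5, 0],
  [0.5, -0.34, -0.37, 7, 0],
  [0.5, -0.34, -0.37, 8, 0],
  [0.5, -0.34, -0.37, 8.3, 0],
])

```text
time: 28.9
tcp_pos: [0.4953, -0.2816, 0.0717]
eef_rot: [[-0.963, -0.269, -0.002], [-0.269, 0.963, 0.001], [0.002, 0.002, -1.0]]
wrist_force: [-0.3, 0.9, -0.3]
opening: 0.0555
```

Call:
servo_tool([
  [0.5, 0, 0, 0.1, 0],
  [0.5, 0, 0, 0.2, 0],
  [0.5, 0, 0, 0.25, 0],
  [0.5, 0, 0, 0.25, 0],
  [0.5, 0, 0, 0.25, 0],
])

```text
time: 29.4
tcp_pos: [0.4956, -0.2834, 0.0709]
eef_rot: [[-0.964, -0.267, 0.001], [-0.267, 0.964, -0.0], [-0.001, -0.001, -1.0]]
wrist_force: [-1.0, 0.8, -0.0]
opening: 0.0552
```

```bash
python3 go.py .4955 -.2825 .0704 105.5
```

```text
t 29.4 tcp [ 0.4956 -0.2834  0.0709] yaw 105.47 open 0.0552 F [-1.   0.8 -0. ] j [-0.52  0.45 -0.3   0.82  0.   -0.79]
[-0.02  0.09  0.05] turn -0.001
```

Lower a millimetre more to feel contact.

Call:
servo_tool([
  [0.5, 0, 0, 0.05, 0],
  [0.5, 0, 0, 0.1, 0],
  [0.5, 0, 0, 0.1, 0],
  [0.5, 0, 0, 0.1, 0],
  [0.5, 0, 0, 0.1, 0],
])

```text
time: 29.9
tcp_pos: [0.4956, -0.2834, 0.0703]
eef_rot: [[-0.964, -0.267, 0.001], [-0.267, 0.964, -0.0], [-0.001, -0.001, -1.0]]
wrist_force: [-1.4, 1.2, 6.0]
opening: 0.0554
```

Contact (6 N) at the expected height. Release, lift, and look.

Call:
servo_tool([
  [0.7, 0, 0, -0.05, 0],
  [0.9, 0, 0, -0.05, 0],
  [0.9, 0, 0, -0.05, 0],
  [0.9, 0, 0, -0.05, 0],
  [0.9, 0, 0, -0.05, 0],
])

```text
time: 30.4
tcp_pos: [0.4953, -0.2831, 0.0698]
eef_rot: [[-0.964, -0.267, -0.0], [-0.267, 0.964, 0.0], [0.0, 0.0, -1.0]]
wrist_force: [0.2, -0.5, -0.2]
opening: 0.0766
```

Call:
servo_tool([
  [0.9, 0, 0, -1, 0],
  [0.9, 0, 0, -4, 0],
  [0.9, 0, 0, -8, 0],
  [0.9, 1, 0, -10, 0],
  [0.9, 1, 0, -10, 0],
])

```text
time: 30.9
tcp_pos: [0.4873, -0.2873, 0.1743]
eef_rot: [[-0.964, -0.266, 0.006], [-0.266, 0.964, -0.004], [-0.005, -0.005, -1.0]]
wrist_force: [-0.9, -0.4, 0.1]
opening: 0.0771
```

```bash
python3 - <<'E'
from det import *
im=shot('wrist'); im=shot('wrist','w19.png'); h=hsv(im)
m=((h[:,:,1]>175)&(h[:,:,0]<16)&(h[:,:,2]>60)).astype(np.uint8)
rect(im,cv2.morphologyEx(m,cv2.MORPH_CLOSE,np.ones((3,3),np.uint8)),.084,(.4945,-.282,.084),box=50)
s=shot('scene'); a=cv2.resize(s['frame'][130:300,90:290,::-1],None,fx=3,fy=3,interpolation=cv2.INTER_CUBIC)
b=cv2.resize(s['frame'][130:300,320:470,::-1],(200,227)); m=np.zeros((510,800,3),np.uint8); m[:,:600]=a; m[:227,600:]=b
w=im['frame'][130:260,190:320,::-1]; m[250:450,600:]=cv2.resize(w,(200,200)); cv2.imwrite('pics/final.png',m)
E
python3 go.py
```

```text
bbox [ 219  170   70   67 1950] pred (np.int64(254), np.int64(205)) centre [ 0.4934 -0.2827] size [57.5 56.7] ang 15.6 mean [ 0.4923 -0.2829]
t 31.05 tcp [ 0.4855 -0.2856  0.1696] yaw 105.48 open 0.077 F [-0.4 -0.9  0.5] j [-0.53  0.36 -0.16  1.05  0.   -0.8 ]
```

View pics/final.png

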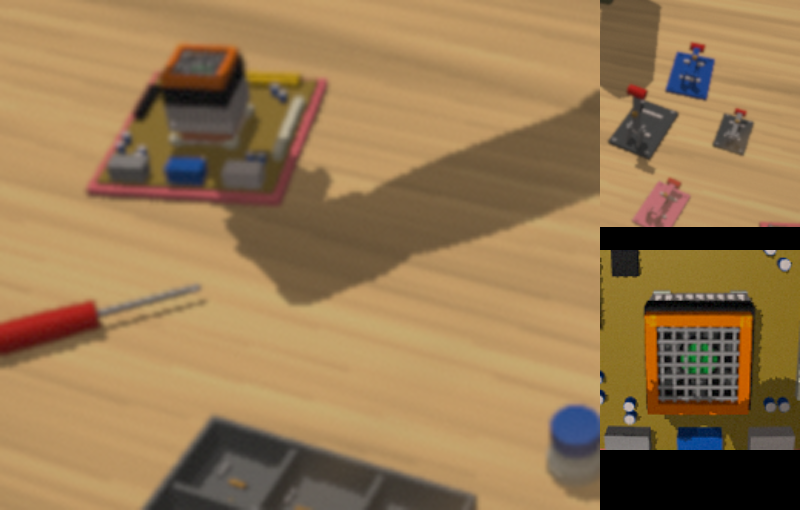

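The stack (200,95) stands straight with plate, heatsink, fan and grille in order. The clamp arm is up on the jig (637,92), the jar and screwdriver are untouched, and the gripper is clear at 0.17 m. Handing in.

```bash
python3 -c "
from bench import arm
print(arm.close_job())"
```

```text
the job is handed in; nothing more can be done
None
```

The clamp is flipped open, the cold plate is seated in the socket, and the heatsink, fan and grille are stacked on it in order. I handed the job in at about 31 s; it reports no verdict.

**Last checks:**
- **Clamp:** the arm was released at about 1.92 rad. It still leans back open in the last scene picture.
- **Cold plate:** it made contact at the expected height, inside all four corner guides. The wrist camera and the gripper position disagree on its centre by about 2 mm, within the 6 mm allowed.
- **Stack:** measured centres are:

| Part | x (m) | y (m) |
|---|---|---|
| Plate | about 0.493–0.4945 | about -0.281 |
| Heatsink | 0.494 | -0.2815 |
| Fan | 0.494 | -0.282 |
| Grille | about 0.494 | -0.283 |

- **Squareness:** the stacked parts' measured yaws agree within about 1°.
- **Bystanders:** by eye in the final picture, the jar and screwdriver had not moved, and the gripper was clear of everything.

No check failed.

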